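Set the mug warmer's lever and put the mug on the plate

TASK

The tall mug stands in the way of the mug warmer's heat lever. Put the mug down out of the way, swing the lever to the third short mark (75 degrees from closed) without letting it touch the mug, and let go of it; then stand the mug on the middle of the metal plate with its handle pointing squarely to the warmer's right side, away from the lever. Keep the mug upright all the time, leave the lever on its mark, and do not disturb the low cup, the jam jar or the mandarin.

Things in the scene. Friction and masses are not known exactly. Their poses are not given: they have to be found in the camera images.
- warmer: fixed mug warmer: black base, x -115 to 125, y -75 to 75 mm, 22 high; round steel plate in front; black turret behind (radius 56, top at 56). Origin on the worktop. +x points to its back (away from the robot, within 12 degrees), +y to its left, z up. White ticks on the turret's rim at 0 (long: closed, towards -x), 25, 50, 75, 100 degrees, counted towards +y; the third mark is at 75
- plate_center (a point): centre of the steel plate's top (diameter 110 mm, flat, 24 mm above the worktop), at (-45, 0, 24) mm in the warmer's frame; nothing but the turret (its wall starts 59 mm behind this point) and the lever stands near it
- lever_pivot (a point): point on the lever's vertical hinge axis at (70, 0, 64) mm in the warmer's frame, at mid-height of the lever bar
- heat_lever (a joint): lever angle, rad: 0 = closed, bar along the warmer's -x across the plate so that no mug fits there; grows as it swings to the warmer's +y side (clockwise from above), stop at 1.92. Third mark: 1.309. Starts at 0 to 0.2. Hinge friction 0.12 N m (0.7 N at the knob), no spring, no detents: it stays where it is left
- lever_bar: the lever: flat steel bar 11 mm wide, 60 to 68 mm above the worktop, reaching 192 mm from the hinge axis, with an upright black knob near its end. Origin on the hinge axis, 56 mm above the worktop; the bar lies along its own -x
- lever_knob (a point): point at mid-height of the grip part of the lever's round upright knob (diameter 15 to 18 mm), 183 mm from the hinge axis and 92 mm above the worktop; the knob stands from 68 to 106 mm above the worktop and can be pinched from above
- mug: tall white straight mug, 84 mm across, 91 high, about 0.3 kg, hollow, walls about 5 mm, one handle. z up, handle along its own -y. Origin on its underside, 18.5 mm from the cup's axis towards the handle. Starts on the worktop at the warmer's left (+y) side, in the lever's swing, handle pointing roughly left, away from the warmer
- mug_foot (a point): centre of the mug's round foot (radius 41 mm), on its underside, at (0, 18.5, 0) mm in the mug's frame
- mug_handle (a point): middle of the handle's outer upright strap, at (0, -57, 50) mm in the mug's frame, 75.5 mm from the cup's axis. The strap is 14 mm wide (mug's x), 9 thick, upright from 31 to 70 mm above the foot; pinch it from above across the 14 mm. The handle's top arm, at 66 to 80 mm, widens towards the cup
- low_cup: bystander: low wide white cup with handle, 95 x 124 mm, 57 mm high, on the left; leave alone. Origin at the centre of its underside
- jam_jar: bystander: glass jam jar with white lid, diameter 65, 94 mm high, on the right; leave alone. Origin at the centre of its underside
- mandarin: bystander: mandarin, about 60 mm across, 50 mm high, at the left front; leave alone. Origin at its underside

How it is judged:
By the outcome, as a careful person would: the job done as asked, in the order asked, and still so for the second after the job is handed in, with the robot touching nothing.
It also fails if it takes over 72 s, if anything falls off the work surface, if the arm or the gripper's body presses on something with over 40 N, if the wrist force passes 120 N, or if a joint passes its speed limit or range.

ROBOT

A 6-joint arm with a two-finger parallel gripper is mounted at the origin on a cart in front of the work surface, level with it; the furniture and walls round the work are solid. World frame = base frame: x ahead of the robot, y to its left, z up, the work surface at z = 0. Lengths are in m, angles in rad, forces in N, time in s.
With the tool pointing down it reaches from about 0.3 to 1 m from the base axis. Payload 5.1 kg.
Tool frame: the origin (TCP) lies at the very end of the fingers, on their centre line; the grasp point (between the pads) lies 19 mm behind it; z points along the fingers, y is the line along which they close (so a half turn about z gives the same grasp; the last joint's range is limited). The gripper opens to 95 mm and grips with 3 to 60 N. Pads are 20 mm wide; open, the fingers measure 119 mm over their backs; the gripper's body (75 mm by 180 mm) begins 59 mm behind the grasp point.
Start: joints at [-1.365, 0.124, 1.65, -0, 1.367, -0.083], TCP at [0.185, -0.623, 0.215] pointing down, gripper open.
Joint ranges: [-2.61, 2.61], [-1.02, 2.33], [0.03, 2.71], [-1.35, 4.49], [0.32, 2.68], [-2.91, 2.91]. Speed limits (rad/s): [2.57, 2.57, 3.14, 3.14, 3.14, 3.14].

INTERFACE

Orientations are given as a unit quaternion [w, x, y, z].
In Python, from bench import ctrl gives the robot as it stands.
- The arm moves only by the tool move_arm, never from a script. Its argument "commands" is a list of rows, each an object with "travel": the shift along the tool's x, y, z in units of 6 cm (1.0 is 6 cm), a list of three; "roll": the turn about the tool's z in units of 4 degrees (1.0 is 4 degrees). In form: [{"travel": [tx, ty, tz], "roll": roll}, ...]. A call has 1 to 8 rows; each row shifts and turns the commanded pose from where the row before left it, along the tool's axes as they then stand; what a row does not reach is not made up. A row lasts 1/8 s, in which the tool goes at most 62.5 mm and 10.7 degrees, less where a joint would pass 70% of its speed; a pose out of reach is approached as far as the arm can. A call with a number of a shift or a turn outside -1 to 1 is refused whole. A call with a gripper value outside its range is refused whole. "fingers" is the opening, from 0 (shut) to 1 (fully open), set as the call begins (left out, the last holds). The fingers move at their own pace and stop on an object; "grip_force" is the grip in N (left out, the last holds). Time passes only in rows, so rows that do not move let the fingers close. It gives the time, the measured TCP pose, the force, the opening and the grip force at its end, in the units of the state.
- ctrl.observe(): the state, without advancing time (a new reading comes with each control period).
- ctrl.camera(name): name is "scene" or "top" or "wrist"; returns (picture, depth): 400x640x3 uint8, red, green, blue; 400x640 float32, m along the optical axis (not along the pixel's ray), 0 where there is no reading.
- ctrl.camera_info(name): a dict with "fov_y" (degrees; the focal length in pixels is half the picture's height over the tangent of half this angle, whatever the lens; pixels are square), "cx", "cy" (the principal point, pixels), "cam_to_world" (4x4, takes a point from camera to world coordinates). Camera axes: x right, y down, z forward; pixel columns grow to the right and rows downward; lengths in m; the calibration is good to about 2 mm. A picture is of the moment at which its call begins: read the wrist's pose just before it. camera_info takes no time and is no camera call; for the wrist camera it gives the pose at the moment of the call.
- ctrl.close_job(): hands the job in; it is judged then, once.
The state is a dict: "t": time; "q": joint angles; "qvel": joint speeds; "joint_efforts": joint torques, N m; "position": TCP position; "orientation": TCP orientation; "ft_force": force on the tool from outside, world axes, zero at the start; "wrist_torque": the same for the moment, N m; "width": finger opening in m; "finger_force": force on a finger pad.
Only numpy, scipy, OpenCV 4.12 (cv2) and the standard library are available. Lean on these libraries where they do the work, as an engineer would, in place of code of your own. Each camera call takes 0.05 s, during which the arm holds its last target. There are 200 camera calls.

## Working session

There is one attempt and no reset: what is moved stays moved. The work goes in short steps, Python scripts to look and compute and a tool call to move; the robot and the scene stay as the last step left them, time stands still between calls to the robot, and variables do not carry over. Pictures are saved under pics/ and viewed, at most 10 in all, crops included, and the job is handed in when it is done.

Besides the shell and the picture viewer there is one more tool, called after "Call:" as a command line: name --argument value ..., lists and objects as JSON in quotes. move_arm: Moves the arm, as the interface text tells. Its arguments: {"type":"object","properties":{"commands":{"type":"array"},"fingers":{"type":"number"},"grip_force":{"type":"number"}},"required":["commands"]}

```bash
mkdir -p pics; ls; python3 - <<'E'
from bench import ctrl
import cv2,numpy as np
s=ctrl.observe();print(s)
for n in("top","scene"):
    i=ctrl.camera_info(n);print(n,i)
    p,d=ctrl.camera(n);cv2.imwrite(f"pics/{n}0.png",p[:,:,::-1]);np.savez(f"pics/{n}0.npz",p=p,d=d,c=i["cam_to_world"],f=200/np.tan(np.radians(i["fov_y"]/2)),cx=i["cx"],cy=i["cy"])
E
```

```text
pics
{'t': 0.0, 'q': array([-1.36461247e+00,  1.24476269e-01,  1.65168273e+00, -1.65575079e-05,
        1.36749413e+00, -8.26129596e-02]), 'qvel': array([-0.00026433,  0.00034329, -0.00032613, -0.00024135,  0.00014093,
        0.00060275]), 'joint_efforts': array([ 1.19678458e-05, -4.17601025e+01, -3.59932280e+01,  7.75899785e-02,
        4.92820283e-02, -1.74783431e-04]), 'position': array([ 0.18494578, -0.62245729,  0.21340056]), 'orientation': array([-1.02776993e-03,  9.89591886e-01,  1.43898709e-01, -7.17041780e-05]), 'ft_force': array([-1.2838702 ,  0.58294179, -0.23558581]), 'wrist_torque': array([-0.03550236, -0.04226383, -0.01118565]), 'finger_force': 0.0, 'width': 0.09518257294613275}
top {'fov_y': 43.90256230659113, 'cx': 315.89723112227887, 'cy': 203.0851600380314, 'cam_to_world': array([[-1.19577096e-02, -9.95826216e-01,  9.04829253e-02,
         3.56821092e-01],
       [-9.99927383e-01,  1.17731333e-02, -2.57337491e-03,
        -1.15955534e-01],
       [ 1.49736666e-03, -9.05071264e-02, -9.95894682e-01,
         1.55856303e+00],
       [ 0.00000000e+00,  0.00000000e+00,  0.00000000e+00,
         1.00000000e+00]])}
scene {'fov_y': 46.18948979782189, 'cx': 322.08858205506164, 'cy': 197.5840674923805, 'cam_to_world': array([[-0.71709796, -0.45957552,  0.52398554, -0.41616821],
       [-0.69665294,  0.44986975, -0.55883083,  0.84199948],
       [ 0.02109973, -0.76577252, -0.64276532,  1.20372488],
       [ 0.        ,  0.        ,  0.        ,  1.        ]])}
```

View pics/top0.png

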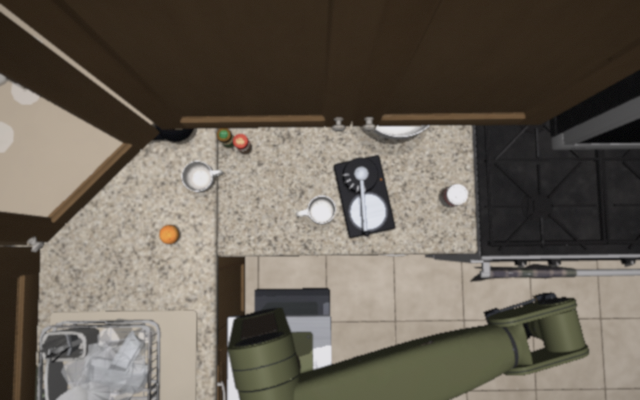

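View pics/scene0.png

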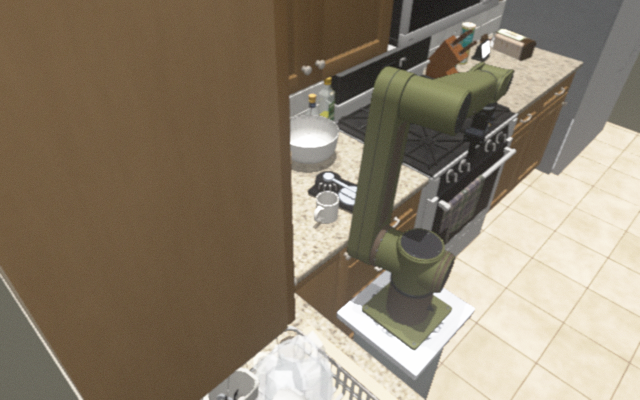

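Top view: warmer centred near (365,197) with the lever along the plate (knob ~ (365,232)), mug at (321,210) with its handle at (303,213), jar (456,195), low cup (200,177), mandarin (169,234). Scene view confirms it, the arm hiding part of the warmer.

```bash
cat > h.py <<'E'
import numpy as np,cv2
from bench import ctrl
def shot(n,save=None):
    i=ctrl.camera_info(n);p,d=ctrl.camera(n)
    if save: cv2.imwrite(f"pics/{save}.png",p[:,:,::-1])
    return p,d,cam(i)
def cam(i): return dict(c=np.array(i["cam_to_world"]),f=200/np.tan(np.radians(i["fov_y"]/2)),cx=i["cx"],cy=i["cy"])
def ray(k,uv,z):
    uv=np.atleast_2d(uv).astype(float)
    r=np.c_[(uv[:,0]-k["cx"])/k["f"],(uv[:,1]-k["cy"])/k["f"],np.ones(len(uv))]@k["c"][:3,:3].T
    o=k["c"][:3,3]; return o+r*((z-o[2])/r[:,2])[:,None]
def cloud(k,d):
    v,u=np.mgrid[:d.shape[0],:d.shape[1]]
    P=np.stack([(u-k["cx"])/k["f"]*d,(v-k["cy"])/k["f"]*d,d],-1)
    return P@k["c"][:3,:3].T+k["c"][:3,3]
def proj(k,P):
    q=(np.atleast_2d(P)-k["c"][:3,3])@k["c"][:3,:3]
    return q[:,:2]/q[:,2:]*k["f"]+[k["cx"],k["cy"]]
E
python3 - <<'E'
from h import *
z=np.load("pics/top0.npz");k={a:z[a] for a in("c","f","cx","cy")}
p=z["p"];W=cloud(k,z["d"]);g=cv2.cvtColor(p,cv2.COLOR_RGB2HSV)
print("bg z",np.median(W[215:245,240:290,2]))
m=((g[...,2]<75)).astype(np.uint8);m[:150]=0;m[243:]=0;m[:,:325]=0;m[:,405:]=0
m=cv2.morphologyEx(m,cv2.MORPH_CLOSE,np.ones((25,25)))
c=max(cv2.findContours(m,0,2)[0],key=cv2.contourArea)
r=cv2.minAreaRect(c);print(r);b=cv2.boxPoints(r);print(b, ray(k,b,.022).round(4))
for n,(u0,u1,v0,v1) in dict(mug=(295,337,193,228),jar=(440,475,178,212),low=(178,225,155,198),mand=(155,184,220,248)).items():
    S=W[v0:v1,u0:u1].reshape(-1,3);t=S[S[:,2]>.02];print(n,t.max(0).round(3),t.min(0).round(3))
    for lo,hi in((.02,.05),(.05,.08),(.08,.11)):
        q=t[(t[:,2]>lo)&(t[:,2]<=hi)]
        if len(q)>3:print(lo,len(q),q.min(0).round(3),q.max(0).round(3),q.mean(0).round(3))
S=W[155:240,330:400];M=S[...,2]>.075;print("knob?",S[M].round(3)[:25])
x=cv2.resize(p[140:260,280:480],None,fx=4,fy=4,interpolation=cv2.INTER_CUBIC);cv2.imwrite("pics/t0c.png",x[:,:,::-1])
E
```

```text
bg z -0.0006398084573719931
((363.73480224609375, 196.3330078125), (77.30142974853516, 47.11664581298828), 77.19573211669922)
[[332.19647 163.86446]
 [378.14148 153.42241]
 [395.27313 228.80156]
 [349.32812 239.2436 ]] [[ 0.6192 -0.1724  0.022 ]
 [ 0.6506 -0.3171  0.022 ]
 [ 0.4136 -0.3647  0.022 ]
 [ 0.3831 -0.2218  0.022 ]]
mug [ 0.512 -0.056  1.559] [ 0.357 -0.176  0.02 ]
0.02 68 [ 0.43  -0.173  0.02 ] [ 0.51  -0.064  0.048] [ 0.481 -0.128  0.033]
0.05 91 [ 0.43  -0.171  0.05 ] [ 0.51  -0.056  0.08 ] [ 0.472 -0.102  0.07 ]
0.08 133 [ 0.43  -0.176  0.08 ] [ 0.512 -0.072  0.099] [ 0.471 -0.13   0.089]
jar [ 0.54  -0.116  1.559] [ 0.357 -0.571  0.021]
0.02 55 [ 0.478 -0.54   0.021] [ 0.537 -0.505  0.05 ] [ 0.502 -0.515  0.035]
0.05 66 [ 0.479 -0.541  0.05 ] [ 0.538 -0.506  0.079] [ 0.503 -0.515  0.063]
0.08 364 [ 0.48  -0.571  0.08 ] [ 0.54  -0.507  0.101] [ 0.51  -0.537  0.093]
low [0.628 0.293 1.559] [ 0.357 -0.116  0.02 ]
0.02 226 [0.535 0.171 0.02 ] [0.626 0.293 0.05 ] [0.59  0.252 0.034]
0.05 151 [0.534 0.173 0.05 ] [0.628 0.292 0.063] [0.586 0.236 0.055]
mand [0.434 0.362 1.559] [ 0.357 -0.116  0.021]
0.02 281 [0.375 0.305 0.021] [0.434 0.362 0.05 ] [0.404 0.331 0.04 ]
0.05 31 [0.39  0.323 0.05 ] [0.414 0.357 0.055] [0.403 0.336 0.052]
knob? [[ 0.357 -0.116  1.559]
 [ 0.357 -0.116  1.559]
 [ 0.357 -0.116  1.559]
 [ 0.596 -0.26   0.077]
 [ 0.593 -0.245  0.078]
 [ 0.593 -0.248  0.076]
 [ 0.593 -0.257  0.075]
 [ 0.593 -0.26   0.075]
 [ 0.592 -0.263  0.083]
 [ 0.59  -0.248  0.076]
 [ 0.59  -0.26   0.077]
 [ 0.587 -0.251  0.077]
 [ 0.587 -0.254  0.076]
 [ 0.357 -0.116  1.559]
 [ 0.584 -0.239  0.079]
 [ 0.584 -0.245  0.077]
 [ 0.584 -0.248  0.075]
 [ 0.584 -0.257  0.075]
 [ 0.584 -0.266  0.078]
 [ 0.584 -0.269  0.075]
 [ 0.581 -0.242  0.077]
 [ 0.581 -0.245  0.077]
 [ 0.58  -0.25   0.081]
 [ 0.581 -0.254  0.077]
 [ 0.581 -0.257  0.076]]
```

View pics/t0c.png

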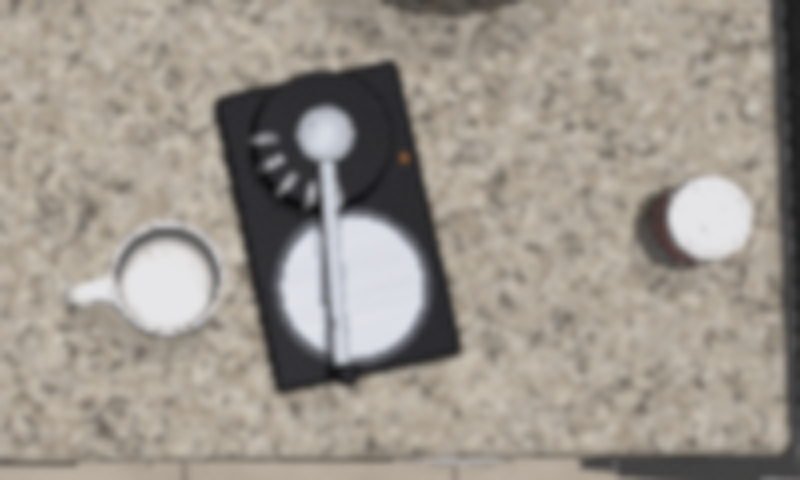

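The crop shows the lever about 8° open, knob near the front edge of the plate, mug rim at (165,280) with its handle towards the left (75,295) in the crop. I'll move above for a wrist view.

Call:
move_arm --commands '[{"travel":[0.3,-0.3,-0.3],"roll":-1},{"travel":[0,0,-0.5],"roll":1},{"travel":[0.7,-0.65,-0.3],"roll":0},{"travel":[0.7,-0.65,-0.3],"roll":0},{"travel":[0.7,-0.65,-0.2],"roll":0},{"travel":[0.7,-0.65,0],"roll":0},{"travel":[0.7,-0.65,0],"roll":0},{"travel":[0.7,-0.65,0],"roll":0}]' --fingers 1

```text
t: 1.1
position: [0.3726, -0.3028, 0.3102]
orientation: [-0.0, 0.99, 0.144, -0.0]
ft_force: [0.3, -0.0, 0.3]
width: 0.095
finger_force: 0.0
```

Call:
move_arm --commands '[{"travel":[0.7,-0.65,0],"roll":0},{"travel":[0.6,-0.5,0],"roll":0},{"travel":[0,0,0],"roll":0},{"travel":[0,0,0],"roll":0}]'

```text
t: 1.6
position: [0.4269, -0.2165, 0.3103]
orientation: [-0.0, 0.99, 0.144, -0.0]
ft_force: [-0.1, 0.7, 0.3]
width: 0.0951
finger_force: 0.0
```

```bash
python3 - <<'E'
from h import *
s=ctrl.observe();print(s["t"],s["position"],s["orientation"],s["q"])
p,d,k=shot("wrist","w1");np.savez("pics/w1.npz",p=p,d=d,**k)
print(k["c"].round(3),k["f"])
E
```

```text
1.6 [ 0.42694483 -0.21647304  0.31027307] [-1.21383726e-05  9.89573453e-01  1.44028485e-01 -4.21294655e-04] [-5.81129987e-01 -3.06427527e-01  1.89303322e+00 -5.41069381e-04
  1.55563339e+00  7.00612391e-01]
[[ 0.284 -0.921 -0.267  0.502]
 [-0.959 -0.273 -0.079 -0.194]
 [ 0.     0.279 -0.96   0.48 ]
 [ 0.     0.     0.     1.   ]] 313.2819387925322
```

View pics/w1.png

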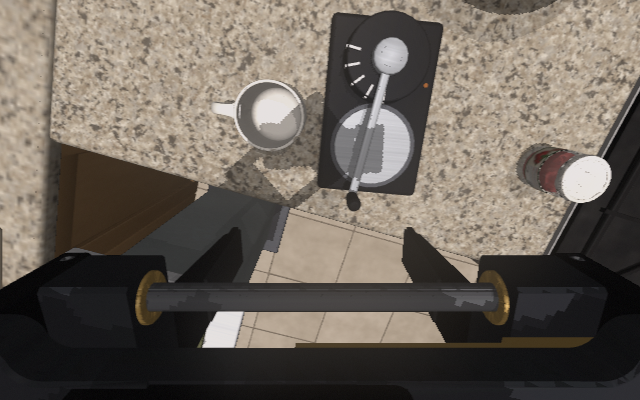

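The wrist view shows the whole job: turret hub (391,55), ticks at left (345–375, 45–95), plate (372,146), knob (353,201), mug rim (269,115) with handle tip (217,109), jar (570,175). Now exact measurement.

```bash
cat > meas.py <<'E'
from h import *
z=np.load("pics/w1.npz");k={a:z[a] for a in("c","f","cx","cy")};p=z["p"];d=z["d"];W=cloud(k,d)
hsv=cv2.cvtColor(p,cv2.COLOR_RGB2HSV)
# plate: points near z=.024 and bright
R=np.zeros(d.shape,bool);R[95:200,310:430]=1
P=W[R&(abs(W[...,2]-.024)<.004)&(hsv[...,2]>130)&(hsv[...,1]<40)]
h=cv2.convexHull(P[:,:2].astype(np.float32))[:,0]
c,r=cv2.minEnclosingCircle(h);A=np.c_[2*h,np.ones(len(h))];s=np.linalg.lstsq(A,(h**2).sum(1),rcond=None)[0]
print("plate",c,r,s[:2],np.sqrt(s[2]+s[:2]@s[:2]),len(P))
# base: dark, z~.022
m=np.zeros(d.shape,np.uint8);R=np.zeros(d.shape,bool);R[5:205,310:450]=1
m[R&(hsv[...,2]<75)&(W[...,2]>.012)]=1
Q=W[(m>0)&(abs(W[...,2]-.022)<.004)][:,:2]
rc=cv2.minAreaRect((Q*1000).astype(np.float32));print("base",rc)
# mug by depth
R=np.zeros(d.shape,bool);R[70:160,200:312]=1
T=W[R&(W[...,2]>.084)&(W[...,2]<.098)]
c,r=cv2.minEnclosingCircle(T[:,:2].astype(np.float32));h=cv2.convexHull(T[:,:2].astype(np.float32))[:,0]
s=np.linalg.lstsq(np.c_[2*h,np.ones(len(h))],(h**2).sum(1),rcond=None)[0]
print("mug",c,r,s[:2],np.sqrt(s[2]+s[:2]@s[:2]),len(T),T[:,2].mean())
mc=s[:2]
H=W[R&(W[...,2]>.02)&(W[...,2]<.1)];H=H[np.hypot(*(H[:,:2]-mc).T)>.05]
v=H[:,:2]-mc;rr=np.hypot(*v.T);
for lo,hi in((.05,.06),(.06,.07),(.07,.085)):
  q=(rr>lo)&(rr<=hi)
  if q.sum():print("handle dir",lo,np.degrees(np.median(np.arctan2(v[q,1],v[q,0]))),q.sum(),H[q,2].max(),np.degrees(np.ptp(np.arctan2(v[q,1],v[q,0]))))
# knob
R[:]=0;R[170:225,330:380]=1
K=W[R&(W[...,2]>.08)&(W[...,2]<.115)];print("knob",K.mean(0),K.min(0),K.max(0),len(K))
B=W[(W[...,2]>.06)&(W[...,2]<.072)&(np.indices(d.shape)[1]>340)&(np.indices(d.shape)[1]<400)&(np.indices(d.shape)[0]<195)&(np.indices(d.shape)[0]>90)]
l=cv2.fitLine(B[:,:2].astype(np.float32),cv2.DIST_HUBER,0,.001,.001).ravel();print("bar",l,len(B),np.degrees(np.arctan2(l[1],l[0])))
# hub
R[:]=0;R[30:85,365:415]=1
U=W[R&(W[...,2]>.07)&(W[...,2]<.1)];print("hub",cv2.minEnclosingCircle(U[:,:2].astype(np.float32)),U[:,2].max())
E
python3 meas.py
```

```text
plate (0.4689926207065582, -0.27852460741996765) 0.05639323219656944 [ 0.46957333 -0.27924482] 0.05503511330838654 2105
base ((518.5656127929688, -268.27313232421875), (237.62405395507812, 148.0179901123047), 11.120354652404785)
mug (0.4736717641353607, -0.1343013048171997) 0.042702578008174896 [ 0.47370955 -0.13444899] 0.042149631327659316 774 0.08947576024325436
handle dir 0.05 98.89914676465919 99 0.08201603646177585 16.247909632346058
handle dir 0.06 98.14165532926344 90 0.08107012359813426 12.528736153249772
handle dir 0.07 97.4579592525304 41 0.07691908529328945 10.834877735543355
knob [ 0.40193877 -0.26409109  0.10139985] [ 0.39232702 -0.27420813  0.08009362] [ 0.40854217 -0.2565917   0.10814221] 196
bar [ 0.99870414  0.05089286  0.4762243  -0.26092795] 904 2.9172063
hub ((0.5821129679679871, -0.25566190481185913), 0.02081102691590786) 0.07732045643745583
```

Call:
move_arm --commands '[{"travel":[0,0,0],"roll":-1},{"travel":[0,0,0],"roll":-1},{"travel":[0,0,0],"roll":-1},{"travel":[0,0,0],"roll":-1},{"travel":[0,0,0],"roll":-1},{"travel":[0,0,0],"roll":-1},{"travel":[0,0,0],"roll":-1},{"travel":[0,0,0],"roll":-1}]'

```text
t: 2.65
position: [0.4265, -0.2177, 0.3105]
orientation: [-0.0, 0.912, 0.411, -0.0]
ft_force: [0.6, 0.7, 0.5]
width: 0.0948
finger_force: 0.0
```

Call:
move_arm --commands '[{"travel":[0,0,0],"roll":-1},{"travel":[0,0,0],"roll":-1},{"travel":[0,0,0],"roll":-1},{"travel":[0,0,0],"roll":-1},{"travel":[0,0,0],"roll":-1},{"travel":[0,0,0],"roll":-1},{"travel":[0,0,0],"roll":-1},{"travel":[0,0,0],"roll":-1}]'

```text
t: 3.65
position: [0.4265, -0.2178, 0.3105]
orientation: [-0.0, 0.763, 0.646, -0.0]
ft_force: [-0.5, -0.6, -0.3]
width: 0.0951
finger_force: 0.0
```

Call:
move_arm --commands '[{"travel":[0,0,0],"roll":-1},{"travel":[0,0,0],"roll":-1},{"travel":[0,0,0],"roll":-1},{"travel":[0,0,0],"roll":-1},{"travel":[0,0,0],"roll":-0.4},{"travel":[0,0,0],"roll":0}]'

```text
t: 4.4
position: [0.4269, -0.217, 0.3106]
orientation: [-0.0, 0.656, 0.755, -0.0]
ft_force: [-0.3, -1.3, -0.2]
width: 0.0949
finger_force: 0.0
```

```bash
cat >> h.py <<'E'
def to(x,y,z,yaw=None):
    "tool-frame travel units and roll units to a target (yaw of tool x, deg); then current state"
    s=ctrl.observe();w,a,b,c=s["orientation"];from scipy.spatial.transform import Rotation as Ro
    R=Ro.from_quat([a,b,c,w]).as_matrix();t=R.T@(np.array([x,y,z])-s["position"])/.06
    y0=np.degrees(np.arctan2(R[1,0],R[0,0]))
    print("t",round(s["t"],2),"pos",s["position"].round(4),"yaw",y0.round(2),"tilt",R[2].round(4),"f",s["ft_force"].round(1),"w",s["width"].round(4),"q6",s["q"][5].round(2))
    print("travel",t.round(3),"roll",None if yaw is None else (((y0-yaw+180)%360-180)/4).round(2))
E
python3 -c "
from h import *
to(.4737,-.1343,.055,98)"
```

```text
Traceback (most recent call last):
  File "h.py", line 24, in to
    print("t",round(s["t"],2),"pos",s["position"].round(4),"yaw",y0.round(2),"tilt",R[2].round(4),"f",s["ft_force"].round(1),"w",s["width"].round(4),"q6",s["q"][5].round(2))
                                                                                                                                 ^^^^^^^^^^^^^^^^
AttributeError: 'float' object has no attribute 'round'
```

```bash
sed -i 's/s\["width"\].round(4)/round(s["width"],4)/' h.py; python3 -c "
from h import *
to(.4737,-.1343,.055,98)"
```

```text
t 4.4 pos [ 0.4269 -0.217   0.3106] yaw 98.02 tilt [ 1.e-04 -2.e-04 -1.e+00] f [-0.3 -1.3 -0.2] w 0.0949 q6 -0.72
travel [1.255 0.966 4.259] roll 0.01
```

Call:
move_arm --commands '[{"travel":[0.42,0.32,0],"roll":0},{"travel":[0.42,0.32,0.3],"roll":0},{"travel":[0.42,0.32,0.7],"roll":0},{"travel":[0,0,0.8],"roll":0},{"travel":[0,0,0.7],"roll":0},{"travel":[0,0,0],"roll":0},{"travel":[0,0,0],"roll":0}]'

```text
t: 5.28
position: [0.4745, -0.1339, 0.1625]
orientation: [0.001, 0.655, 0.755, 0.0]
ft_force: [0.1, -1.0, 0.4]
width: 0.0951
finger_force: 0.0
```

```bash
python3 - <<'E'
from h import *
to(.4737,-.1343,.055,98)
p,d,k=shot("wrist");W=cloud(k,d)
T=W[(W[...,2]>.084)&(W[...,2]<.096)&(np.hypot(W[...,0]-.4737,W[...,1]+.1343)<.05)]
h=cv2.convexHull(T[:,:2].astype(np.float32))[:,0]
s=np.linalg.lstsq(np.c_[2*h,np.ones(len(h))],(h**2).sum(1),rcond=None)[0]
print("mug",cv2.minEnclosingCircle(h),s[:2],np.sqrt(s[2]+s[:2]@s[:2]),len(T),T.min(0),T.max(0))
E
```

```text
t 5.28 pos [ 0.4745 -0.1339  0.1625] yaw 98.11 tilt [-0.0012  0.0021 -1.    ] f [ 0.1 -1.   0.4] w 0.0951 q6 -0.53
travel [-0.003 -0.018  1.792] roll 0.03
mug ((0.47284799814224243, -0.1347542554140091), 0.04286554083228111) [ 0.47322986 -0.13471567] 0.04228648400555258 1717 [ 0.43119177 -0.17751945  0.08402488] [ 0.51506982 -0.09206774  0.09250483]
```

Call:
move_arm --commands '[{"travel":[-0.01,-0.02,0.5],"roll":0},{"travel":[0,0,0.5],"roll":0},{"travel":[0,0,0.45],"roll":0},{"travel":[0,0,0.39],"roll":0},{"travel":[0,0,0],"roll":0}]'

```text
t: 5.95
position: [0.4726, -0.1342, 0.0507]
orientation: [-0.0, 0.655, 0.755, -0.0]
ft_force: [0.8, -1.2, 0.4]
width: 0.0951
finger_force: 0.0
```

Call:
move_arm --commands '[{"travel":[0,0,0],"roll":0},{"travel":[0,0,0],"roll":0},{"travel":[0,0,0],"roll":0},{"travel":[0,0,0],"roll":0}]' --fingers 0.8 --grip_force 20

```text
t: 6.45
position: [0.4739, -0.1348, 0.0526]
orientation: [0.002, 0.655, 0.756, 0.0]
ft_force: [-2.1, -0.7, 6.9]
width: 0.0834
finger_force: 20.0
```

Call:
move_arm --commands '[{"travel":[0,0,-0.15],"roll":0},{"travel":[0,0,-0.35],"roll":0},{"travel":[0.15,-0.01,0],"roll":0},{"travel":[0.4,-0.03,0],"roll":0},{"travel":[0.5,-0.05,0],"roll":0},{"travel":[0.5,-0.05,0],"roll":0},{"travel":[0.5,-0.05,0],"roll":0},{"travel":[0.5,-0.03,0],"roll":0}]'

```text
t: 7.45
position: [0.4362, 0.017, 0.079]
orientation: [-0.001, 0.655, 0.756, -0.0]
ft_force: [1.4, 0.2, -2.7]
width: 0.0834
finger_force: 20.0
```

Call:
move_arm --commands '[{"travel":[0.5,-0.03,0],"roll":0},{"travel":[0.3,-0.01,0],"roll":0},{"travel":[0,0,0],"roll":0},{"travel":[0,0,0],"roll":0}]'

```text
t: 7.95
position: [0.4281, 0.0626, 0.0797]
orientation: [-0.0, 0.655, 0.756, -0.0]
ft_force: [-0.6, -0.7, -3.0]
width: 0.0839
finger_force: 20.0
```

```bash
python3 -c "
from h import *
to(.43,.06,.0526,98)
p,d,k=shot('wrist','w2')"
```

```text
t 7.95 pos [0.4281 0.0626 0.0797] yaw 98.16 tilt [-2.e-04 -9.e-04 -1.e+00] f [-0.6 -0.7 -3. ] w 0.0839 q6 -0.12
travel [-0.047  0.026  0.451] roll 0.04
```

View pics/w2.png

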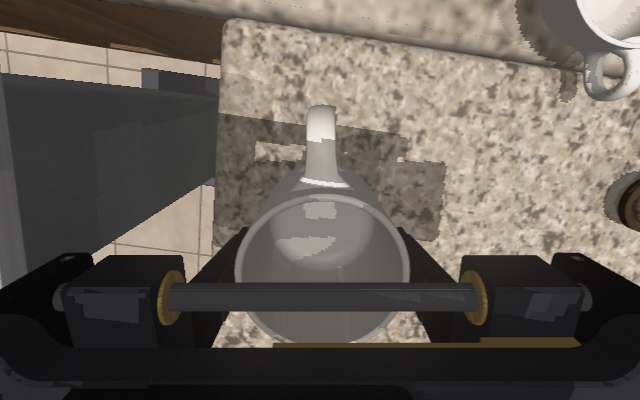

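The mug hangs upright in the grip (rim centred at (322,270), handle up at (320,125)), with only counter below. Lower it.

Call:
move_arm --commands '[{"travel":[0,0,0.2],"roll":0},{"travel":[0,0,0.15],"roll":0},{"travel":[0,0,0.08],"roll":0},{"travel":[0,0,0.05],"roll":0},{"travel":[0,0,0],"roll":0},{"travel":[0,0,0],"roll":0}]'

```text
t: 8.75
position: [0.4284, 0.0626, 0.0527]
orientation: [-0.001, 0.655, 0.756, -0.001]
ft_force: [-6.5, -0.8, 7.8]
width: 0.0838
finger_force: 20.0
```

```bash
python3 -c "
from h import *
to(.43,.06,.0526,98)"
```

```text
t 8.75 pos [0.4284 0.0626 0.0527] yaw 98.15 tilt [-1.e-04 -2.e-03 -1.e+00] f [-6.5 -0.8  7.8] w 0.0838 q6 -0.12
travel [-0.046  0.021  0.002] roll 0.04
```

Call:
move_arm --commands '[{"travel":[0,0,0],"roll":0},{"travel":[0,0,0],"roll":0},{"travel":[0,0,0],"roll":0},{"travel":[0,0,-0.3],"roll":0},{"travel":[0,0,-0.6],"roll":0},{"travel":[0,0,-0.8],"roll":0},{"travel":[0,0,-0.5],"roll":-1},{"travel":[0,0,0],"roll":-1}]' --fingers 1

```text
t: 9.75
position: [0.4307, 0.0628, 0.1872]
orientation: [0.003, 0.6, 0.8, 0.002]
ft_force: [0.4, -0.1, -0.5]
width: 0.0951
finger_force: 0.0
```

Call:
move_arm --commands '[{"travel":[0,0,0],"roll":-1},{"travel":[0,0,0],"roll":-1},{"travel":[0,0,0],"roll":-1},{"travel":[0,0,0],"roll":-1},{"travel":[0,0,0],"roll":-1},{"travel":[0,0,0],"roll":-1},{"travel":[0,0,0],"roll":-1},{"travel":[0,0,0],"roll":-1}]' --fingers 0.45

```text
t: 10.75
position: [0.4286, 0.0627, 0.1834]
orientation: [0.0, 0.356, 0.934, 0.0]
ft_force: [0.5, 0.2, 0.2]
width: 0.043
finger_force: 0.0
```

Call:
move_arm --commands '[{"travel":[0,0,0],"roll":-1},{"travel":[0,0,0],"roll":-1},{"travel":[0,0,0],"roll":-1},{"travel":[0,0,0],"roll":-1},{"travel":[0,0,0],"roll":-1},{"travel":[0,0,0],"roll":-1},{"travel":[0,0,0],"roll":-1},{"travel":[0,0,0],"roll":-1}]'

```text
t: 11.75
position: [0.4286, 0.0627, 0.1834]
orientation: [0.0, 0.085, 0.996, 0.0]
ft_force: [-0.1, 0.1, -0.4]
width: 0.0429
finger_force: 0.0
```

Call:
move_arm --commands '[{"travel":[0,0,0],"roll":-1},{"travel":[0,0,0],"roll":-1},{"travel":[0,0,0],"roll":-1},{"travel":[0,0,0],"roll":-0.2},{"travel":[0,0,0],"roll":0}]'

```text
t: 12.38
position: [0.4285, 0.0627, 0.1834]
orientation: [0.0, -0.025, 1.0, 0.0]
ft_force: [0.3, -0.2, -0.9]
width: 0.0425
finger_force: 0.0
```

```bash
python3 - <<'E'
from h import *
to(.3995,-.2648,.15,182.9)
# mug state & warmer check from top
p,d,k=shot("top");W=cloud(k,d)
T=W[(W[...,2]>.08)&(W[...,2]<.1)&(np.hypot(W[...,0]-.4284,W[...,1]-.0626)<.06)]
print("mugtop",len(T),T.min(0),T.max(0)) if len(T) else 0
E
```

```text
t 12.38 pos [0.4285 0.0627 0.1834] yaw -177.1 tilt [-0.  0. -1.] f [ 0.3 -0.2 -0.9] w 0.0425 q6 -1.6
travel [ 0.76  -5.428  0.557] roll 0.0
mugtop 19 [0.38880097 0.02665009 0.08111606] [0.40348107 0.09093077 0.09570681]
```

Call:
move_arm --commands '[{"travel":[0.04,-0.3,0],"roll":0},{"travel":[0.08,-0.6,0],"roll":0},{"travel":[0.09,-0.6,0],"roll":0},{"travel":[0.09,-0.6,0],"roll":0},{"travel":[0.09,-0.6,0],"roll":0},{"travel":[0.09,-0.6,0],"roll":0},{"travel":[0.09,-0.6,0],"roll":0},{"travel":[0.09,-0.6,0],"roll":0}]'

```text
t: 13.42
position: [0.4027, -0.2102, 0.1836]
orientation: [0.0, -0.025, 1.0, -0.0]
ft_force: [0.1, 0.4, 0.0]
width: 0.0433
finger_force: 0.0
```

Call:
move_arm --commands '[{"travel":[0.05,-0.5,0.2],"roll":0},{"travel":[0.05,-0.4,0.36],"roll":0},{"travel":[0,-0.03,0],"roll":0},{"travel":[0,0,0],"roll":0}]'

```text
t: 13.92
position: [0.4, -0.2647, 0.1503]
orientation: [0.0, -0.026, 1.0, 0.0]
ft_force: [0.6, -0.3, -0.0]
width: 0.0431
finger_force: 0.0
```

```bash
python3 - <<'E'
from h import *
p,d,k=shot("wrist","w3");W=cloud(k,d);np.savez("pics/w3.npz",p=p,d=d,**k)
K=W[(W[...,2]>.08)&(W[...,2]<.115)&(np.hypot(W[...,0]-.4,W[...,1]+.265)<.025)]
print("knob",len(K),K.min(0),K.max(0),K.mean(0)) if len(K) else 0
to(.3995,-.2648,.076,182.9)
E
```

```text
knob 558 [ 0.39032464 -0.27544172  0.08026711] [ 0.40838696 -0.25763958  0.10771123] [ 0.39691863 -0.2666994   0.10163152]
t 13.97 pos [ 0.4002 -0.2647  0.1507] yaw -177.03 tilt [-9.e-04 -5.e-04 -1.e+00] f [ 0.1 -0.4 -0.1] w 0.0425 q6 -2.32
travel [ 1.300e-02 -1.000e-03  1.245e+00] roll 0.02
```

View pics/w3.png

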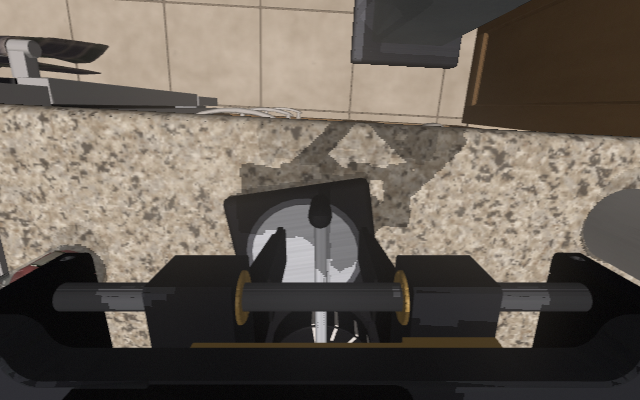

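Knob (320,212) stands centred between the fingertips (280 and 362). Descend and pinch.

Call:
move_arm --commands '[{"travel":[0.01,-0.02,0.3],"roll":0},{"travel":[0,0,0.4],"roll":0},{"travel":[0,0,0.35],"roll":0},{"travel":[0,0,0.18],"roll":0},{"travel":[0,0,0],"roll":0}]'

```text
t: 14.6
position: [0.3987, -0.2654, 0.075]
orientation: [-0.001, -0.026, 1.0, 0.001]
ft_force: [0.0, -0.1, -0.3]
width: 0.0424
finger_force: 0.0
```

Call:
move_arm --commands '[{"travel":[0,0,0],"roll":0},{"travel":[0,0,0],"roll":0},{"travel":[0,0,0],"roll":0},{"travel":[0,0,0],"roll":0},{"travel":[0,0,0],"roll":0}]' --fingers 0 --grip_force 8

```text
t: 15.22
position: [0.3996, -0.2665, 0.0767]
orientation: [0.0, -0.026, 1.0, -0.0]
ft_force: [0.4, 1.0, 2.6]
width: 0.0177
finger_force: 8.0
```

```bash
python3 - <<'E'
from h import *
to(.3995,-.2648,.076,182.9)
s=ctrl.observe();v=s["position"][:2]-[.5821,-.2556];print(np.hypot(*v),np.degrees(np.arctan2(v[1],v[0]))%360)
# ticks: white pixels on turret rim in w1 view -> world angle about pivot
z=np.load("pics/w1.npz");k={a:z[a] for a in("c","f","cx","cy")};p=z["p"]
g=cv2.cvtColor(p,cv2.COLOR_RGB2HSV);m=((g[...,2]>150)&(g[...,1]<60)).astype(np.uint8)
v,u=np.nonzero(m);P=ray(k,np.c_[u,v],.056);r=P[:,:2]-[.5821,-.2556];rr=np.hypot(*r.T);q=(rr>.036)&(rr<.056)
n,l=cv2.connectedComponents(m)
for i in np.unique(l[v[q],u[q]]):
    w=q&(l[v,u]==i);a=np.degrees(np.arctan2(r[w,1],r[w,0]))%360;print(i,w.sum(),a.mean(),a.min(),a.max(),rr[w].min(),rr[w].max())
E
```

```text
t 15.22 pos [ 0.3996 -0.2665  0.0767] yaw -177.06 tilt [-8.e-04 -6.e-04 -1.e+00] f [0.4 1.  2.6] w 0.0177 q6 -2.32
travel [-0.     0.028  0.011] roll 0.01
0.1828607223325388 183.41988174445459
2 76 29.658243455895096 12.927102678546985 46.34299621122473 0.05274791229520642 0.055992007454896374
4 1 10.750572978553269 10.750572978553269 10.750572978553269 0.055969608119213324 0.055969608119213324
5 52 276.8957708987888 0.12361554103246214 359.72372300234997 0.052791099968112556 0.05586829900653262
16 4 91.2091054612795 89.87522782277306 92.53917624273888 0.052909517352178144 0.054101405633914294
17 32 90.6062008210376 88.31736895911487 92.51500230214417 0.03607260842371523 0.05053205792755961
19 29 116.14122129588053 114.21854548260517 118.26798470908231 0.036066999370597104 0.050002393552178566
20 4 116.67730432752751 115.94445854056589 117.42427277675964 0.052477314872686476 0.05389577759910306
21 132 186.93412774118636 180.12269057362232 194.4936446399808 0.03603051387622557 0.05577171211161788
22 30 141.76563967798936 139.7785459076264 144.0184972119049 0.03631965853184504 0.05024424350224087
23 4 141.65348082239748 140.33773303854343 142.99058670605797 0.052627780352222396 0.054048971131232956
24 31 167.2622764272581 165.17120620249068 169.4321693420886 0.03612908176662332 0.050220895095485864
28 4 166.89529019293497 165.35057806037054 168.44724216956274 0.05293864311589836 0.05398281649545195
```

Call:
move_arm --commands '[{"travel":[-0.007,0.213,0],"roll":1},{"travel":[-0.007,0.213,0],"roll":1},{"travel":[-0.007,0.213,0],"roll":1},{"travel":[-0.007,0.213,0],"roll":1},{"travel":[-0.007,0.213,0],"roll":1},{"travel":[-0.007,0.213,0],"roll":1},{"travel":[-0.007,0.213,0],"roll":1},{"travel":[-0.007,0.213,0],"roll":1}]'

```text
t: 16.23
position: [0.4222, -0.1678, 0.0767]
orientation: [0.0, 0.252, 0.968, -0.0]
ft_force: [-0.4, -0.2, 2.2]
width: 0.0175
finger_force: 8.0
```

```bash
cat > lev.py <<'E'
from h import *
s=ctrl.observe();v=s["position"][:2]-[.5821,-.2556];print("r",np.hypot(*v),"ang",191.5-np.degrees(np.arctan2(v[1],v[0]))%360)
a=np.radians(116.5);to(.5821+.183*np.cos(a),-.2556+.183*np.sin(a),.076,116.5)
E
python3 lev.py
```

```text
r 0.18240259285715513 ang 40.276136810917166
t 16.23 pos [ 0.4222 -0.1678  0.0767] yaw 150.82 tilt [-1.e-03 -5.e-04 -1.e+00] f [-0.4 -0.2  2.2] w 0.0175 q6 -1.56
travel [-0.521  1.741  0.011] roll 8.58
```

Call:
move_arm --commands '[{"travel":[-0.007,0.213,0],"roll":1},{"travel":[-0.007,0.213,0],"roll":1},{"travel":[-0.007,0.213,0],"roll":1},{"travel":[-0.007,0.213,0],"roll":1},{"travel":[-0.007,0.213,0],"roll":1},{"travel":[-0.007,0.213,0],"roll":1},{"travel":[-0.007,0.213,0],"roll":1},{"travel":[-0.007,0.213,0],"roll":1}]'

```text
t: 17.23
position: [0.4938, -0.0962, 0.0767]
orientation: [0.0, 0.509, 0.861, -0.0]
ft_force: [-0.6, -1.1, 4.0]
width: 0.018
finger_force: 8.0
```

Call:
move_arm --commands '[{"travel":[-0.003,0.13,0],"roll":0.6},{"travel":[0,0,0],"roll":0},{"travel":[0,0,0],"roll":0}]'

```text
t: 17.6
position: [0.5004, -0.0928, 0.0766]
orientation: [0.0, 0.526, 0.851, 0.0]
ft_force: [0.9, 1.2, 4.5]
width: 0.0177
finger_force: 8.0
```

```bash
python3 lev.py
```

```text
r 0.18217946037736793 ang 74.86371356379549
t 17.6 pos [ 0.5004 -0.0928  0.0766] yaw 116.58 tilt [-5.e-04  9.e-04 -1.e+00] f [0.9 1.2 4.5] w 0.0177 q6 -0.75
travel [0.014 0.007 0.01 ] roll 0.02
```

Call:
move_arm --commands '[{"travel":[0,0,0],"roll":0},{"travel":[0,0,0],"roll":0},{"travel":[0,0,0],"roll":0},{"travel":[0,0,-0.3],"roll":0},{"travel":[0,0,-0.6],"roll":0},{"travel":[0,0,-0.7],"roll":0},{"travel":[0,0,-0.7],"roll":0},{"travel":[0,0,-0.7],"roll":0}]' --fingers 0.5

```text
t: 18.6
position: [0.5, -0.0927, 0.259]
orientation: [0.001, 0.526, 0.851, 0.0]
ft_force: [0.3, -0.6, -0.8]
width: 0.0472
finger_force: 0.0
```

Call:
move_arm --commands '[{"travel":[-0.5,-0.5,-0.6],"roll":0},{"travel":[-0.5,-0.5,0],"roll":0},{"travel":[0,0,0],"roll":0},{"travel":[0,0,0],"roll":0}]' --fingers 1

```text
t: 19.1
position: [0.4731, -0.1729, 0.2925]
orientation: [0.0, 0.526, 0.85, 0.0]
ft_force: [0.3, 0.5, -0.3]
width: 0.0825
finger_force: 0.0
```

```bash
python3 - <<'E'
from h import *
p,d,k=shot("wrist","w4");np.savez("pics/w4.npz",p=p,d=d,**k)
to(.4284,.0626,.15,98)
W=cloud(k,d);c=np.array([.5821,-.2556]);v=W[...,:2]-c;r=np.hypot(v[...,0],v[...,1])
B=(W[...,2]>.062)&(W[...,2]<.073)&(r>.06)&(r<.17);a=np.degrees(np.arctan2(v[...,1],v[...,0]))
B&=abs(a-116.5)<10
print(B.sum(),"bar ang",191.5-np.median(a[B]))
l=cv2.fitLine(W[B][:,:2].astype(np.float32),cv2.DIST_HUBER,0,.001,.001).ravel();print(np.degrees(np.arctan2(l[1],l[0])))
x=[.4284,.0626]
T=W[(W[...,2]>.084)&(W[...,2]<.096)&(np.hypot(W[...,0]-x[0],W[...,1]-x[1])<.05)]
if len(T)>20:
    h=cv2.convexHull(T[:,:2].astype(np.float32))[:,0];print("mug",cv2.minEnclosingCircle(h))
E
```

```text
t 19.15 pos [ 0.4732 -0.1725  0.2922] yaw 116.58 tilt [ 4.e-04  2.e-04 -1.e+00] f [0.1 0.3 0.6] w 0.0867 q6 -0.92
travel [3.837 1.085 2.372] roll 4.64
721 bar ang 74.2973155332513
-63.354824
```

View pics/w4.png

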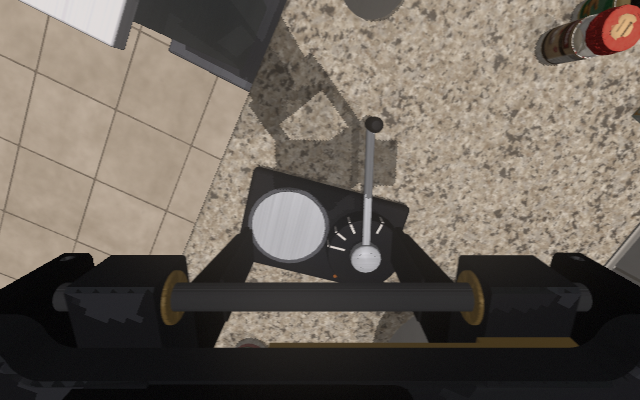

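The lever is released and lies over the third tick (knob (374,125), hub (365,258); ticks at 50° and 100° visible either side at (351,229), (379,228)). Now back to the mug.

Call:
move_arm --commands '[{"travel":[0,0,0],"roll":1},{"travel":[0,0,0],"roll":1},{"travel":[0,0,0],"roll":1},{"travel":[0,0,0],"roll":1},{"travel":[0,0,0],"roll":0.64},{"travel":[0,0,0],"roll":0}]'

```text
t: 19.9
position: [0.4734, -0.1721, 0.2918]
orientation: [-0.0, 0.655, 0.755, -0.0]
ft_force: [-0.2, -0.9, -0.4]
width: 0.095
finger_force: 0.0
```

```bash
python3 - <<'E'
from h import *
to(.4284,.0626,.16,98)
E
```

```text
t 19.9 pos [ 0.4734 -0.1721  0.2918] yaw 98.12 tilt [ 5.e-04 -5.e-04 -1.e+00] f [-0.2 -0.9 -0.4] w 0.095 q6 -0.6
travel [ 3.977 -0.189  2.199] roll 0.03
```

Call:
move_arm --commands '[{"travel":[0.4,-0.02,0],"roll":0},{"travel":[0.6,-0.03,0],"roll":0},{"travel":[0.6,-0.03,0],"roll":0},{"travel":[0.6,-0.03,0],"roll":0},{"travel":[0.6,-0.03,0.4],"roll":0},{"travel":[0.6,-0.03,0.5],"roll":0},{"travel":[0.58,-0.02,0.6],"roll":0},{"travel":[0,0,0.7],"roll":0}]'

```text
t: 20.9
position: [0.4286, 0.0641, 0.1596]
orientation: [0.001, 0.654, 0.756, 0.001]
ft_force: [0.2, -0.1, -0.0]
width: 0.0947
finger_force: 0.0
```

Call:
move_arm --commands '[{"travel":[0,0,0],"roll":0},{"travel":[0,0,0],"roll":0}]'

```text
t: 21.15
position: [0.4296, 0.0618, 0.1617]
orientation: [0.001, 0.656, 0.755, 0.001]
ft_force: [0.6, -0.1, 0.6]
width: 0.095
finger_force: 0.0
```

```bash
python3 - <<'E'
from h import *
to(.4284,.0626,.0522,98)
p,d,k=shot("wrist");W=cloud(k,d);x=np.array([.4284,.0626])
T=W[(W[...,2]>.084)&(W[...,2]<.096)&(np.hypot(W[...,0]-x[0],W[...,1]-x[1])<.05)]
h=cv2.convexHull(T[:,:2].astype(np.float32))[:,0];c,r=cv2.minEnclosingCircle(h);print("mug",c,r)
H=W[(W[...,2]>.05)&(W[...,2]<.085)];v=H[:,:2]-c;rr=np.hypot(*v.T);q=(rr>.055)&(rr<.085);a=np.degrees(np.arctan2(v[q,1],v[q,0]))
for lo in(.05,.06,.07):
  q=(rr>lo)&(rr<lo+.012);a=np.degrees(np.arctan2(v[q,1],v[q,0]));a=a[abs(a-98)<15];print("handle",np.median(a),(a.min()+a.max())/2,len(a))
# plate & base from w4
z=np.load("pics/w4.npz");k={a:z[a] for a in("c","f","cx","cy")};p=z["p"];W=cloud(k,z["d"]);g=cv2.cvtColor(p,cv2.COLOR_RGB2HSV)
P=W[(abs(W[...,2]-.024)<.004)&(g[...,2]>130)&(g[...,1]<40)&(np.hypot(W[...,0]-.47,W[...,1]+.279)<.07)]
h=cv2.convexHull(P[:,:2].astype(np.float32))[:,0];s=np.linalg.lstsq(np.c_[2*h,np.ones(len(h))],(h**2).sum(1),rcond=None)[0]
print("plate",cv2.minEnclosingCircle(h),s[:2],np.sqrt(s[2]+s[:2]@s[:2]))
U=W[(W[...,2]>.07)&(W[...,2]<.09)&(np.hypot(W[...,0]-.582,W[...,1]+.2556)<.03)];print("hub",cv2.minEnclosingCircle(U[:,:2].astype(np.float32)))
E
```

```text
t 21.15 pos [0.4296 0.0618 0.1617] yaw 98.01 tilt [-2.0e-04  1.9e-03 -1.0e+00] f [ 0.6 -0.1  0.6] w 0.095 q6 -0.12
travel [ 0.016 -0.021  1.825] roll 0.0
mug (0.42792606353759766, 0.062477413564920425) 0.04286603629589081
handle 98.8160284980658 99.34597849181391 283
handle 99.24557488216324 99.41740310106006 269
handle 99.15392047577409 99.22874045381647 209
plate ((0.46992433071136475, -0.27915284037590027), 0.05520886182785034) [ 0.46998862 -0.27916936] 0.054718217210872944
hub ((0.5806318521499634, -0.2542096674442291), 0.022967787459492683)
```

Call:
move_arm --commands '[{"travel":[0.01,-0.02,0.5],"roll":0},{"travel":[0,0,0.5],"roll":0},{"travel":[0,0,0.45],"roll":0},{"travel":[0,0,0.37],"roll":0},{"travel":[0,0,0],"roll":0}]'

```text
t: 21.82
position: [0.4276, 0.0618, 0.0511]
orientation: [-0.0, 0.656, 0.754, -0.0]
ft_force: [-0.1, -0.3, 0.6]
width: 0.0948
finger_force: 0.0
```

Call:
move_arm --commands '[{"travel":[0,0,0],"roll":0},{"travel":[0,0,0],"roll":0},{"travel":[0,0,0],"roll":0},{"travel":[0,0,0],"roll":0}]' --fingers 0.8 --grip_force 20

```text
t: 22.32
position: [0.4287, 0.062, 0.0529]
orientation: [0.001, 0.656, 0.755, 0.001]
ft_force: [-2.5, -1.7, 6.4]
width: 0.0836
finger_force: 20.0
```

```bash
python3 -c "
from h import *
to(.4699,-.2792,.0762,-79.5)"
```

```text
t 22.32 pos [0.4287 0.062  0.0529] yaw 97.99 tilt [-8.0e-04  2.4e-03 -1.0e+00] f [-2.5 -1.7  6.4] w 0.0836 q6 -0.12
travel [-5.727 -0.109 -0.385] roll 44.37
```

Call:
move_arm --commands '[{"travel":[0,0,-0.15],"roll":0},{"travel":[0,0,-0.35],"roll":0},{"travel":[0,0,-0.5],"roll":0},{"travel":[0,0,-0.5],"roll":0},{"travel":[0,0,-0.5],"roll":0},{"travel":[0,0,-0.5],"roll":0},{"travel":[0,0,-0.2],"roll":0.4},{"travel":[0,0,0],"roll":1}]'

```text
t: 23.32
position: [0.4278, 0.0622, 0.2136]
orientation: [0.001, 0.693, 0.721, 0.001]
ft_force: [-0.8, -0.5, -2.8]
width: 0.0835
finger_force: 20.0
```

Call:
move_arm --commands '[{"travel":[0,0,0],"roll":1},{"travel":[0,0,0],"roll":1},{"travel":[0,0,0],"roll":1},{"travel":[0,0,0],"roll":1},{"travel":[0,0,0],"roll":1},{"travel":[0,0,0],"roll":1},{"travel":[0,0,0],"roll":1},{"travel":[0,0,0],"roll":1}]'

```text
t: 24.32
position: [0.4267, 0.0622, 0.2116]
orientation: [-0.001, 0.865, 0.502, -0.001]
ft_force: [-0.4, 0.3, -3.2]
width: 0.0837
finger_force: 20.0
```

Call:
move_arm --commands '[{"travel":[0,0,0],"roll":1},{"travel":[0,0,0],"roll":1},{"travel":[0,0,0],"roll":1},{"travel":[0,0,0],"roll":1},{"travel":[0,0,0],"roll":1},{"travel":[0,0,0],"roll":1},{"travel":[0,0,0],"roll":1},{"travel":[0,0,0],"roll":1}]'

```text
t: 25.32
position: [0.4267, 0.0622, 0.2116]
orientation: [-0.0, 0.97, 0.244, -0.001]
ft_force: [0.2, -0.1, -2.7]
width: 0.0835
finger_force: 20.0
```

Call:
move_arm --commands '[{"travel":[0,0,0],"roll":1},{"travel":[0,0,0],"roll":1},{"travel":[0,0,0],"roll":1},{"travel":[0,0,0],"roll":1},{"travel":[0,0,0],"roll":1},{"travel":[0,0,0],"roll":1},{"travel":[0,0,0],"roll":1},{"travel":[0,0,0],"roll":1}]'

```text
t: 26.32
position: [0.4267, 0.0622, 0.2116]
orientation: [0.0, 0.999, -0.033, -0.001]
ft_force: [0.6, -0.2, -2.3]
width: 0.0836
finger_force: 20.0
```

Call:
move_arm --commands '[{"travel":[0,0,0],"roll":1},{"travel":[0,0,0],"roll":1},{"travel":[0,0,0],"roll":1},{"travel":[0,0,0],"roll":1},{"travel":[0,0,0],"roll":1},{"travel":[0,0,0],"roll":1},{"travel":[0,0,0],"roll":1},{"travel":[0,0,0],"roll":1}]'

```text
t: 27.32
position: [0.4267, 0.0622, 0.2116]
orientation: [0.0, 0.952, -0.307, -0.001]
ft_force: [-0.1, 0.0, -2.5]
width: 0.0838
finger_force: 20.0
```

Call:
move_arm --commands '[{"travel":[0,0,0],"roll":1},{"travel":[0,0,0],"roll":1},{"travel":[0,0,0],"roll":1},{"travel":[0,0,0],"roll":1},{"travel":[0,0,0],"roll":1},{"travel":[0,0,0],"roll":1},{"travel":[0,0,0],"roll":1},{"travel":[0,0,0],"roll":1}]'

```text
t: 28.32
position: [0.4267, 0.0622, 0.2116]
orientation: [0.001, 0.83, -0.558, -0.001]
ft_force: [1.0, -0.5, -3.1]
width: 0.0839
finger_force: 20.0
```

```bash
python3 -c "
from h import *
to(.4699,-.2792,.2,-79.5)"
```

```text
t 28.32 pos [0.4267 0.0622 0.2116] yaw -67.8 tilt [-9.0e-04  1.9e-03 -1.0e+00] f [ 1.  -0.5 -3.1] w 0.0839 q6 2.77
travel [5.54  1.483 0.191] roll 2.92
```

Call:
move_arm --commands '[{"travel":[0.25,0.06,0],"roll":0},{"travel":[0.5,0.14,0],"roll":0},{"travel":[0.55,0.15,0],"roll":0},{"travel":[0.6,0.16,0],"roll":0},{"travel":[0.6,0.16,0],"roll":0},{"travel":[0.6,0.16,0],"roll":0},{"travel":[0.6,0.16,0],"roll":0},{"travel":[0.6,0.16,0],"roll":0}]'

```text
t: 29.32
position: [0.4612, -0.2047, 0.2121]
orientation: [0.0, 0.831, -0.556, -0.0]
ft_force: [0.5, 0.4, -3.2]
width: 0.0841
finger_force: 20.0
```

Call:
move_arm --commands '[{"travel":[0.6,0.16,0],"roll":0},{"travel":[0.4,0.1,0],"roll":0},{"travel":[0.24,0.07,0],"roll":0},{"travel":[0,0,0],"roll":1},{"travel":[0,0,0],"roll":1},{"travel":[0,0,0],"roll":0.92},{"travel":[0,0,0],"roll":0},{"travel":[0,0,0],"roll":0}]'

```text
t: 30.32
position: [0.4719, -0.2787, 0.2128]
orientation: [-0.0, 0.77, -0.638, -0.0]
ft_force: [-0.4, 0.4, -3.2]
width: 0.0838
finger_force: 20.0
```

```bash
cat > hand.py <<'E'
from h import *
def handle(save=None,rim=None):
    p,d,k=shot("wrist",save);W=cloud(k,d);s=ctrl.observe();c=s["position"][:2]
    f=rim if rim else s["position"][2]+.0385
    T=W[(abs(W[...,2]-f)<.006)&(np.hypot(W[...,0]-c[0],W[...,1]-c[1])<.047)]
    if len(T)>50:
        h=cv2.convexHull(T[:,:2].astype(np.float32))[:,0];mc,r=cv2.minEnclosingCircle(h);q=np.linalg.lstsq(np.c_[2*h,np.ones(len(h))],(h**2).sum(1),rcond=None)[0];print("mug",mc,r,q[:2],np.sqrt(q[2]+q[:2]@q[:2]),"rim z",np.percentile(T[:,2],90),len(T));c=np.array(mc) if rim else c
    H=W[(W[...,2]>f-.041)&(W[...,2]<f-.006)];v=H[:,:2]-c;rr=np.hypot(*v.T);a=np.degrees(np.arctan2(v[:,1],v[:,0]))
    for lo in(.05,.06,.07):
        q=(rr>lo)&(rr<lo+.012)&(abs(a+79)<15);print("handle",np.median(a[q]),(a[q].min()+a[q].max())/2,q.sum())
E
python3 -c "
from hand import *
to(.4699,-.2792,.0765,-79.5);handle('w5')"
```

```text
t 30.32 pos [ 0.4719 -0.2787  0.2128] yaw -79.21 tilt [-2.e-04  1.e-04 -1.e+00] f [-0.4  0.4 -3.2] w 0.0838 q6 2.32
travel [2.000e-03 3.500e-02 2.272e+00] roll 0.07
mug (0.4727073907852173, -0.2829437553882599) 0.04626844450831413 [ 0.47217636 -0.27896603] 0.04308110679743346 rim z 0.25105982694299395 4440
handle -78.25655475153015 -78.14660885101998 812
handle -78.14397588438729 -78.13774128772411 826
handle -78.16771746960862 -78.08848750756462 590
```

View pics/w5.png

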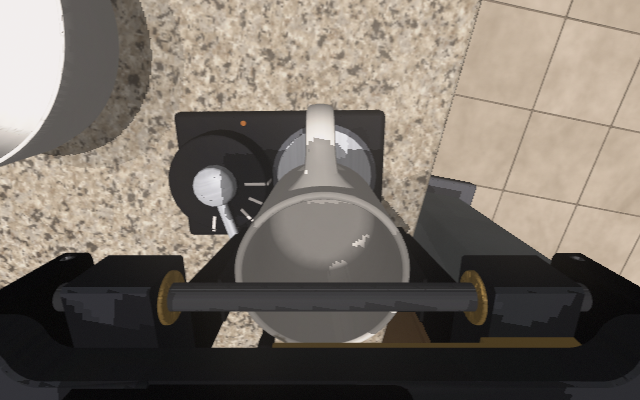

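Mug upright in hand over the plate, handle at (320,130) pointing to the warmer's right; the lever lies beyond on its mark. Lower it.

Call:
move_arm --commands '[{"travel":[0,0.02,0.3],"roll":0.1},{"travel":[0,0.015,0.4],"roll":0},{"travel":[0,0,0.5],"roll":0},{"travel":[0,0,0.5],"roll":0},{"travel":[0,0,0.3],"roll":0},{"travel":[0,0,0.1],"roll":0},{"travel":[0,0,0],"roll":0},{"travel":[0,0,0],"roll":0}]'

```text
t: 31.38
position: [0.4708, -0.28, 0.0883]
orientation: [-0.0, 0.768, -0.641, 0.001]
ft_force: [-0.7, -0.0, -2.9]
width: 0.0834
finger_force: 20.0
```

```bash
python3 -c "
from hand import *
to(.4699,-.2792,.0765,-79.85);handle()"
```

```text
t 31.38 pos [ 0.4708 -0.28    0.0883] yaw -79.69 tilt [ 0.0019 -0.0018 -1.    ] f [-0.7 -0.  -2.9] w 0.0834 q6 2.33
travel [-0.017  0.012  0.197] roll 0.04
mug (0.47144466638565063, -0.2839507758617401) 0.04627889394760132 [ 0.47078953 -0.28051367] 0.04282089078644459 rim z 0.12663252062819316 4447
handle -78.79201047102505 -78.63656908567121 811
handle -78.63068632185335 -78.63731551747566 812
handle -78.6481054510313 -78.54802563532769 591
```

Call:
move_arm --commands '[{"travel":[-0.015,0.015,0.08],"roll":0},{"travel":[0,0,0.06],"roll":0},{"travel":[0,0,0.04],"roll":0},{"travel":[0,0,0.03],"roll":0},{"travel":[0,0,0],"roll":0},{"travel":[0,0,0],"roll":0}]'

```text
t: 32.17
position: [0.4688, -0.2787, 0.0769]
orientation: [0.0, 0.768, -0.641, -0.001]
ft_force: [-5.2, 5.3, 11.8]
width: 0.0834
finger_force: 20.0
```

```bash
python3 -c "
from hand import *
to(.4699,-.2792,.0765,-79.85);handle()"
```

```text
t 32.17 pos [ 0.4688 -0.2787  0.0769] yaw -79.69 tilt [-6.0e-04  1.2e-03 -1.0e+00] f [-5.2  5.3 11.8] w 0.0834 q6 2.33
travel [ 0.011 -0.016  0.007] roll 0.04
mug (0.4695953130722046, -0.2827964723110199) 0.046212468296289444 [ 0.46879923 -0.27939416] 0.04261313223776158 rim z 0.1151798428992942 4437
handle -78.68852561681535 -78.95016016845696 806
handle -78.60797045523108 -78.56571270811926 826
handle -78.64464014980945 -78.7162643456824 588
```

Call:
move_arm --commands '[{"travel":[0,0,0],"roll":0},{"travel":[0,0,0],"roll":0},{"travel":[0,0,0],"roll":0},{"travel":[0,0,0],"roll":0},{"travel":[0,0,-0.3],"roll":0},{"travel":[0,0,-0.5],"roll":0},{"travel":[0,0,-0.6],"roll":0},{"travel":[0,0,-0.6],"roll":0}]' --fingers 1

```text
t: 33.22
position: [0.469, -0.2788, 0.1968]
orientation: [-0.0, 0.768, -0.641, 0.001]
ft_force: [0.7, 0.2, -0.2]
width: 0.0949
finger_force: 0.0
```

Call:
move_arm --commands '[{"travel":[-0.2,0,-0.5],"roll":0},{"travel":[-0.5,0,-0.5],"roll":0},{"travel":[-0.5,0,0],"roll":0},{"travel":[0,0,0],"roll":0},{"travel":[0,0,0],"roll":0}]'

```text
t: 33.85
position: [0.456, -0.2082, 0.2547]
orientation: [0.0, 0.768, -0.641, 0.0]
ft_force: [-0.4, 0.1, -0.6]
width: 0.0952
finger_force: 0.0
```

```bash
python3 - <<'E'
from h import *
p,d,k=shot("wrist","w6");W=cloud(k,d);to(.47,-.2792,.3,-79)
T=W[(W[...,2]>.108)&(W[...,2]<.12)&(np.hypot(W[...,0]-.47,W[...,1]+.279)<.05)]
h=cv2.convexHull(T[:,:2].astype(np.float32))[:,0];c,r=cv2.minEnclosingCircle(h);print("mug",c,r,T[:,2].min(),T[:,2].max())
H=W[(W[...,2]>.07)&(W[...,2]<.108)];v=H[:,:2]-c;rr=np.hypot(*v.T);a=np.degrees(np.arctan2(v[:,1],v[:,0]))
for lo in(.05,.06,.07):
    q=(rr>lo)&(rr<lo+.012)&(abs(a+79)<15);print("handle",np.median(a[q]),q.sum())
v=W[...,:2]-[.5821,-.2556];r=np.hypot(v[...,0],v[...,1]);a=np.degrees(np.arctan2(v[...,1],v[...,0]))
B=(W[...,2]>.062)&(W[...,2]<.073)&(r>.03)&(r<.17)&(abs(a-116.5)<10);print("bar",B.sum(),191.5-np.median(a[B]) if B.any() else 0)
E
```

```text
t 33.9 pos [ 0.4559 -0.2084  0.2543] yaw -79.72 tilt [ 2.e-04  2.e-04 -1.e+00] f [ 0.5  0.4 -0.4] w 0.0953 q6 2.43
travel [ 1.203 -0.02  -0.761] roll -0.18
mug (0.4689001441001892, -0.27848148345947266) 0.042709916830062866 0.10802385349778154 0.11683876610381327
handle -78.79840220509253 213
handle -78.28693974200694 177
handle -78.70670882263417 88
bar 1099 74.45625189669776
```

View pics/w6.png

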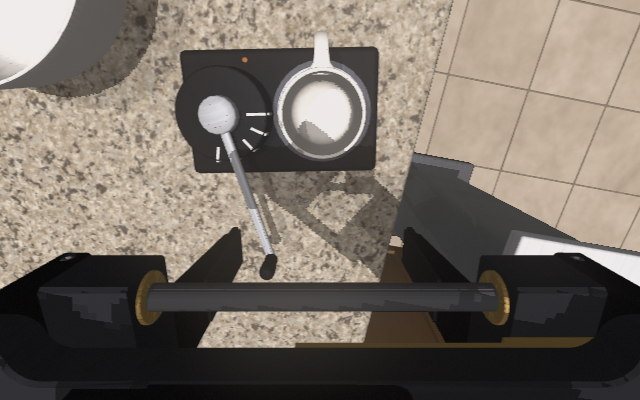

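The picture shows the mug centred on the plate (322,110), its handle square to the right side (321,50), and the lever (knob (268,265)) on its mark at about 74.5–75°. The gripper touches nothing.

```bash
python3 -c "
from bench import ctrl
print(ctrl.close_job())"
```

```text
the job is handed in; nothing more can be done
None
```

I moved the mug aside, swung the lever to the third mark (last camera reading about 74.5–75°) and let go, then stood the mug within about 1.5 mm of the plate's centre, handle square to the warmer's right side, and handed the job in at about 34 s; I didn't re-measure the bystanders, but no move went near them.

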